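# Return reagents to their colour-coded spill trays

## Task

Stand each of the four reagent containers upright in its own round spill tray: the red-capped jar in the red tray, the white bottle with the black cap and green label in the green tray, the white bottle with the white cap in the white tray, and the small amber bottle in the blue tray. Set each one down gently inside the rim without dropping or tipping it over, and do not disturb the red rubber bung or the conical flask nearby; keep the arm clear of the green screw clamp that hangs over the bench.

Things in the scene. Friction and masses are not known exactly. Their poses are not given: they have to be found in the camera images.
- red_cap_jar: White plastic jar with a wide red screw cap and a small blue label: body 57 mm diameter, 92 mm high in all, cap 55 mm diameter from 74 to 92 mm height; about 0.25 kg. Origin: centre of its underside; z is its upright axis. Can be gripped from above across the cap.
- black_cap_bottle: White plastic bottle with a black screw cap and a green label band: body 60 mm diameter, 124 mm high in all, cap 35 mm diameter from 102 to 124 mm height, below which the shoulder widens; about 0.22 kg. Origin: centre of its underside; z is its upright axis. Grip the cap from above.
- white_cap_bottle: White plastic bottle with a white screw cap and an orange label band: body 66 mm diameter, 140 mm high in all, cap 38 mm diameter from 116 to 140 mm height, below which the shoulder widens; about 0.5 kg. Origin: centre of its underside; z is its upright axis. Grip the cap from above.
- amber_bottle: Small brown (amber) glass bottle (the larger brown bottles at the back left and right are clutter) with a black screw cap and a label with a blue band: body 48 mm diameter, 103 mm high in all, cap 30 mm diameter from 83 to 103 mm height, below which the shoulder widens; about 0.2 kg. Origin: centre of its underside; z is its upright axis. Grip the cap from above.
- tray_red: Round red plastic spill tray for the red-capped jar, fixed to the worktop: inner diameter 78 mm, outer diameter 86 mm, rim 16 mm high, floor 4 mm above the worktop; a small pull tab sticks out 12 mm on the tray's own -x side near the rim (turned up to 0.6 rad from the robot's side). Origin: centre of its underside, on the worktop; z up.
- tray_green: Round green plastic spill tray for the white bottle with black cap and green label, fixed to the worktop: inner diameter 80 mm, outer diameter 88 mm, rim 16 mm high, floor 4 mm above the worktop; a small pull tab sticks out 12 mm on the tray's own -x side near the rim (turned up to 0.6 rad from the robot's side). Origin: centre of its underside, on the worktop; z up.
- tray_white: Round white plastic spill tray for the white bottle with white cap, fixed to the worktop: inner diameter 86 mm, outer diameter 94 mm, rim 16 mm high, floor 4 mm above the worktop; a small pull tab sticks out 12 mm on the tray's own -x side near the rim (turned up to 0.6 rad from the robot's side). Origin: centre of its underside, on the worktop; z up.
- tray_blue: Round blue plastic spill tray for the small amber bottle, fixed to the worktop: inner diameter 68 mm, outer diameter 76 mm, rim 16 mm high, floor 4 mm above the worktop; a small pull tab sticks out 12 mm on the tray's own -x side near the rim (turned up to 0.6 rad from the robot's side). Origin: centre of its underside, on the worktop; z up.
- bung: Bystander, to be left alone: red rubber bung, 33 mm diameter at the top, 28 mm high, loose on the worktop at the right of the work. Origin: centre of its underside.
- flask: Bystander, to be left alone: clear conical flask, 80 mm foot diameter, 116 mm high, loose, standing at the back right of the work. Origin: centre of its underside.
- screw_clamp: Obstacle, fixed: green screw clamp hanging out over the bench from the metal lattice, above the flask. It fills x = 0.53 to 0.72, y = -0.17 to -0.11, z = 0.48 to 0.57, where the wrist above a low gripper would hit it: keep the tool at about x = 0.40 or less when passing y = -0.14 (the arm may start to the right of it). The lattice itself stands at x = 0.69 and beyond.
Mind the look-alikes: they are no part of the job. Leave any purple, turquoise or yellow look-alike of the amber_bottle alone.

How it is judged (in metres and radians):
At the end, for the whole second after the job is handed in: Each container stands in its own tray, flat on the tray's floor (underside within 1 to 8 mm above the worktop), upright within 0.08 rad, its axis within 14 mm of the tray's centre, at rest and not touched by the fingers (horizontal distance between red_cap_jar and tray_red below 0.014 m and z of red_cap_jar in the frame of tray_red between 0.001 and 0.008 m and angle between each of red_cap_jar, black_cap_bottle, white_cap_bottle, amber_bottle's own z axis and vertical below 0.08 rad and linear speed of each of red_cap_jar, black_cap_bottle, white_cap_bottle, amber_bottle below 0.02 m/s and angular speed of each of red_cap_jar, black_cap_bottle, white_cap_bottle, amber_bottle below 0.2 rad/s and contact force between each of red_cap_jar, black_cap_bottle, white_cap_bottle, amber_bottle and the fingers below 0.1 N and horizontal distance between black_cap_bottle and tray_green below 0.014 m and z of black_cap_bottle in the frame of tray_green between 0.001 and 0.008 m and horizontal distance between white_cap_bottle and tray_white below 0.014 m and z of white_cap_bottle in the frame of tray_white between 0.001 and 0.008 m and horizontal distance between amber_bottle and tray_blue below 0.014 m and z of amber_bottle in the frame of tray_blue between 0.001 and 0.008 m).
It fails at once if a container is tipped by more than 0.6 rad (angle between any of red_cap_jar, black_cap_bottle, white_cap_bottle, amber_bottle's own z axis and vertical above 0.6 rad).
It fails at once if a container is dropped into its tray (it comes down within 30 mm of its place faster than 0.6 m/s) ((horizontal distance between red_cap_jar and tray_red below 0.03 m and z of red_cap_jar in the frame of tray_red below 0.03 m and linear speed of red_cap_jar above 0.6 m/s) or (horizontal distance between black_cap_bottle and tray_green below 0.03 m and z of black_cap_bottle in the frame of tray_green below 0.03 m and linear speed of black_cap_bottle above 0.6 m/s) or (horizontal distance between white_cap_bottle and tray_white below 0.03 m and z of white_cap_bottle in the frame of tray_white below 0.03 m and linear speed of white_cap_bottle above 0.6 m/s) or (horizontal distance between amber_bottle and tray_blue below 0.03 m and z of amber_bottle in the frame of tray_blue below 0.03 m and linear speed of amber_bottle above 0.6 m/s)).
It fails at once if the bung or the conical flask is moved more than 20 mm or the flask tipped (distance of any of bung, flask from where it was at the start of the episode above 0.02 m or angle between flask's own z axis and vertical above 0.3 rad).
It also fails if it takes over 136 s, if anything falls off the work surface, if the arm or the gripper's body presses on something with over 40 N, if the wrist force passes 120 N, or if a joint passes its speed limit or range.

## Robot

A 6-joint arm with a two-finger parallel gripper is mounted at the origin on a cart in front of the work surface, level with it; the furniture and walls round the work are solid. World frame = base frame: x ahead of the robot, y to its left, z up, the work surface at z = 0. Lengths are in m, angles in degrees, forces in N, time in s.
With the tool pointing down it reaches from about 0.35 to 0.775 m from the base axis. Payload 7.3 kg.
Tool frame: the origin (TCP) lies midway between the tips of the shut fingers; the grasp point (between the pads) lies 19 mm behind it; z points along the fingers, y is the line along which they close (so a half turn about z gives the same grasp; the last joint's range is limited). The gripper opens to 92 mm and grips with 3 to 60 N. Pads are 19 mm wide; open, the fingers measure 130 mm over their backs; the gripper's body (75 mm by 190 mm) begins 47 mm behind the grasp point.
Start: joints at [-79.527, 19.595, 87.324, -0, 73.075, -8.365], TCP at [0.17, -0.497, 0.227] pointing down, gripper open.
Joint ranges: [-145.02, 145.02], [-44.19, 115.74], [2.07, 154.8], [-57.11, 237.11], [16.16, 152.29], [-177.93, 177.93]. Speed limits (degrees/s): [147.25, 147.25, 180, 180, 180, 180].

## Interface

Orientations are given as [roll, pitch, yaw] about the fixed x, y, z axes, in that order (R = Rz(yaw) Ry(pitch) Rx(roll)).
In Python, from plant import robot, grip, solver, vision, spotter gives the robot as it stands. Calls block until the motion is done:
- robot.goto(position, orientation): joint-space move of the TCP to a pose.
- robot.line_to(position, attitude=None, vel=0.15, guard=None): straight line of the TCP; attitude=None keeps the orientation; vel is the mean speed in m/s. With guard (N) it stops when the force on the tool has changed by that much, and returns True; else False.
- robot.move_joints(angles): joint-space move.
- grip(opening, effort=None): finger opening in m; effort is the grip in N (None keeps the last); returns when the fingers have stopped.
- robot.dwell(seconds).
- solver.ik(position, orientation): joint angles nearest the present ones, or None.
- robot.get_obs(): the state.
- vision.snapshot(name): name is "scene" or "top"; returns a dict with "color" (480x640x3 uint8, red, green, blue), "z_map" (480x640 float32, m along the optical axis (not along the pixel's ray), 0 where there is no reading), "fx", "fy", "cx", "cy" (pixels), "k1" (the pictures are not rectified: a ray, as slopes to the right and down, at radius r is drawn at 1 + k1 r^2 times it, then the intrinsics apply), "rvec" (rotation vector, rad) and "tvec" (3), from world to camera coordinates, as OpenCV has them. Camera axes: x right, y down, z forward; pixel columns grow to the right and rows downward; lengths in m; the calibration is good to about 2 mm. A picture is of the moment at which its call begins.
A pose or a line that the arm cannot do raises robot.Unreachable and nothing moves.
- robot.sign_off(): hands the job in; it is judged then, once.
Trained networks look in a picture, given as the dict that the camera call returned (one of the last four; its "shot" number tells which), for a name from the list of things; names that differ only in an ending like _2 or _b are one class to them, and where a whole thing is asked for, a point or a joint stands for the part that bears it (a point fixed in the world has none). Each returns a list of dicts, best first, with "p" (0 to 1); they miss things now and then, are a little off and sometimes report something else, mostly with a low value. They report only what shows in the picture. A call takes as long as a camera call. They do not tell look-alikes from the thing itself.
- spotter.find_in(label, picture): "centre" ([column, row] in pixels, amid what is visible of it).
The state is a dict: "t": time; "joint_pos": joint angles; "qd": joint speeds; "tau": joint torques, N m; "tcp_pos": TCP position; "tool_rot": TCP orientation; "wrist_force": force on the tool from outside, world axes, zero at the start; "ft_torque": the same for the moment, N m; "gripper_width": finger opening in m; "grip_force": force on a finger pad.
Only numpy, scipy, OpenCV 4.12 (cv2) and the standard library are available. Lean on these libraries where they do the work, as an engineer would, in place of code of your own. Each camera call takes 0.05 s, during which the arm holds its last target. There are 200 camera calls.

## Working session

There is one attempt and no reset: what is moved stays moved. The work goes in short steps, each a Python script; the robot and the scene stay as the last script left them, time stands still between calls to the robot, and variables do not carry over. Pictures are saved under pics/ and viewed, at most 14 in all, crops included, and the job is handed in when it is done.

```bash
ls; mkdir -p pics; cat > h.py <<'E'
import numpy as np, cv2
from plant import robot, grip, solver, vision, spotter
def cam(s):
    R=cv2.Rodrigues(np.array(s["rvec"],float))[0]; return R,np.array(s["tvec"],float).ravel()
def ray(s,u,v):
    x,y=(u-s["cx"])/s["fx"],(v-s["cy"])/s["fy"]
    rd=np.hypot(x,y); r=rd
    for _ in range(30): r=rd/(1+s["k1"]*r*r)
    k=r/rd if rd>0 else 1
    return np.array([x*k,y*k,1.0])
def pt(s,u,v,z=None):
    """world point: with depth map if z None, otherwise meet the plane of height z"""
    R,t=cam(s); d=ray(s,u,v); c=-R.T@t; w=R.T@d
    if z is not None: return c+w*(z-c[2])/w[2]
    Z=s["z_map"][int(round(v)),int(round(u))]
    return c+w*Z
def cloud(s):
    R,t=cam(s); v,u=np.mgrid[0:480,0:640]
    x=(u-s["cx"])/s["fx"]; y=(v-s["cy"])/s["fy"]; rd=np.hypot(x,y); r=rd.copy()
    for _ in range(30): r=rd/(1+s["k1"]*r*r)
    k=np.where(rd>0,r/np.maximum(rd,1e-9),1); Z=s["z_map"]
    P=np.stack([x*k*Z,y*k*Z,Z],-1)
    return (P-t)@R
def proj(s,p):
    R,t=cam(s); q=R@np.asarray(p)+t; x,y=q[:2]/q[2]; f=1+s["k1"]*(x*x+y*y)
    return np.array([s["fx"]*x*f+s["cx"],s["fy"]*y*f+s["cy"]])
def save(s,name,box=None,k=1):
    im=s["color"][:,:,::-1]
    if box: im=im[box[1]:box[3],box[0]:box[2]]
    cv2.imwrite(f"pics/{name}.png",cv2.resize(im,None,fx=k,fy=k,interpolation=cv2.INTER_CUBIC))
NAMES="red_cap_jar black_cap_bottle white_cap_bottle amber_bottle tray_red tray_green tray_white tray_blue bung flask".split()
E
python3 - <<'E'
from h import *
for n in ("scene","top"):
    s=vision.snapshot(n); save(s,n+"0"); R,t=cam(s); print(n,(-R.T@t).round(3),s["fx"],s["k1"])
    for l in NAMES:
        for d in spotter.find_in(l,s)[:4]:
            u,v=d["centre"]; print(l,round(d["p"],2),np.round(d["centre"],0),pt(s,u,v).round(3))
E
```

```text
pics
scene [-0.179  0.77   0.924] 453.57653828045886 -0.03486207859114536
red_cap_jar 0.53 [373. 310.] [ 0.447 -0.005  0.003]
black_cap_bottle 0.74 [308. 344.] [0.43  0.262 0.07 ]
white_cap_bottle 0.96 [230. 354.] [0.521 0.433 0.085]
white_cap_bottle 0.68 [348. 335.] [0.428 0.12  0.003]
amber_bottle 0.76 [296. 308.] [0.553 0.2   0.067]
amber_bottle 0.71 [308. 343.] [0.427 0.265 0.077]
amber_bottle 0.68 [386. 242.] [ 0.594 -0.223  0.07 ]
amber_bottle 0.61 [221. 405.] [0.42  0.524 0.074]
tray_red 0.61 [351. 335.] [0.422 0.113 0.001]
tray_green 0.62 [263. 339.] [0.572 0.303 0.004]
tray_white 0.84 [267. 390.] [0.427 0.397 0.008]
tray_blue 0.8 [372. 307.] [ 0.46  -0.012  0.004]
tray_blue 0.29 [309. 340.] [0.429 0.26  0.082]
bung 0.43 [408. 291.] [ 0.415 -0.12   0.032]
flask 0.91 [368. 265.] [ 0.568 -0.11   0.047]
top [0.372 0.128 1.532] 480.985017468244 -0.07640644970558276
red_cap_jar 0.81 [341. 252.] [0.544 0.058 0.097]
red_cap_jar 0.18 [276. 283.] [0.443 0.247 0.124]
black_cap_bottle 0.56 [276. 284.] [0.442 0.248 0.12 ]
white_cap_bottle 0.6 [227. 246.] [0.551 0.397 0.112]
amber_bottle 0.81 [193. 258.] [0.514 0.507 0.083]
amber_bottle 0.74 [194. 284.] [0.438 0.498 0.082]
amber_bottle 0.48 [300. 243.] [0.567 0.179 0.102]
amber_bottle 0.48 [433. 237.] [ 0.602 -0.225  0.075]
tray_red 0.92 [317. 295.] [0.417 0.125 0.006]
tray_green 0.8 [264. 244.] [0.576 0.3   0.007]
tray_white 0.93 [234. 291.] [0.422 0.39  0.004]
tray_blue 0.55 [359. 286.] [ 0.449 -0.006  0.007]
bung 0.65 [400. 295.] [ 0.422 -0.134  0.029]
flask 0.95 [395. 242.] [ 0.582 -0.11   0.074]
```

View pics/scene0.png

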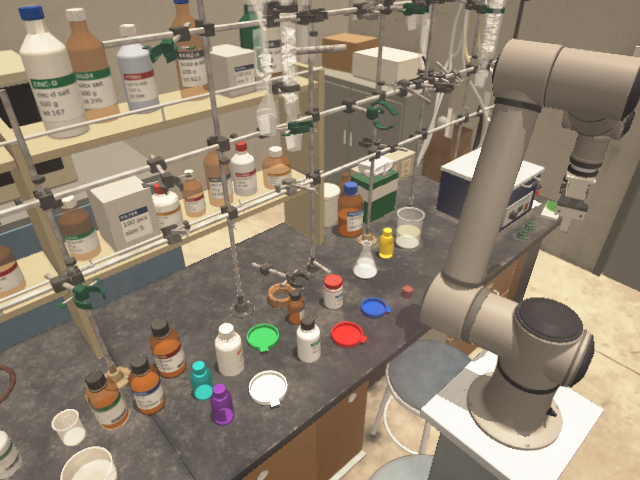

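View pics/top0.png

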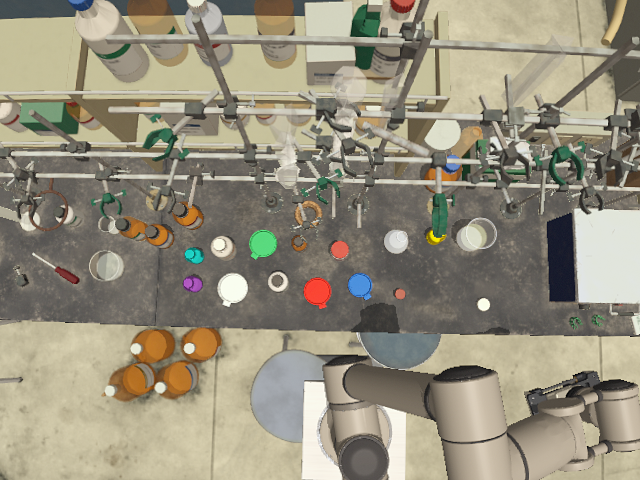

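```bash
python3 - <<'E'
from h import *
a=vision.snapshot("scene"); b=vision.snapshot("top")
def im(s,box,k):
    x=s["color"][box[1]:box[3],box[0]:box[2],::-1]; return cv2.resize(x,k,interpolation=cv2.INTER_CUBIC)
cv2.imwrite("pics/crop1.png",np.vstack([im(a,(180,210,430,430),(660,580))]))
cv2.imwrite("pics/crop2.png",im(b,(160,205,480,335),(800,325)))
E
```

```text
(no output)
```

View pics/crop1.png

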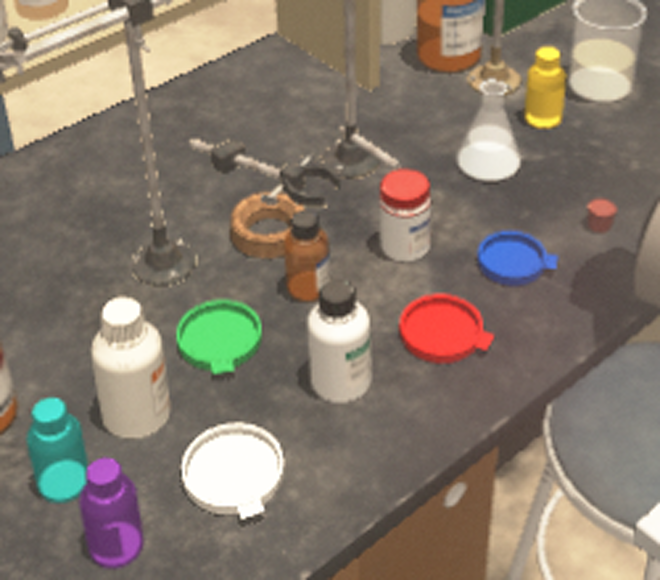

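View pics/crop2.png

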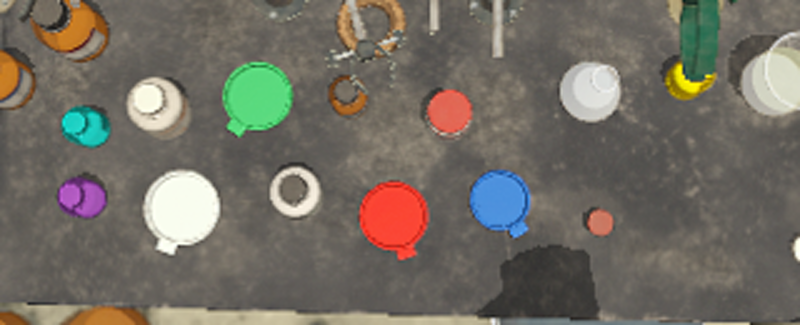

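The four targets in the scene view are the red-capped jar (333,292), the green-label black-cap bottle (308,341), the white-cap bottle (229,350) and the small brown bottle with blue band (296,306). The trays are green (263,337), red (348,334), white (267,388) and blue (374,307).

Amber candidates are brown (296,306), turquoise (202,380), purple (222,405) and yellow (386,243) bottles, plus larger brown ones at (168,350), (147,385) and (106,400). Only the one at (296,306) is small and brown with a blue band, and the enlarged crop confirms it. A clamp and cork ring sit close behind it, so I'll check clearances there.

```bash
python3 - <<'E'
from h import *
S={n:vision.snapshot(n) for n in("top","scene")}
C={n:cloud(s) for n,s in S.items()}
ap=dict(red_cap_jar=(.544,.058,.092),black_cap_bottle=(.442,.248,.124),white_cap_bottle=(.551,.397,.14),amber_bottle=(.567,.179,.103),
 tray_red=(.417,.125,.016),tray_green=(.576,.3,.016),tray_white=(.422,.39,.016),tray_blue=(.449,-.006,.016),bung=(.422,-.134,.028))
for l,(x,y,h) in ap.items():
    for n in S:
        P=C[n]; ok=(S[n]["z_map"]>0)
        m=ok&(np.hypot(P[...,0]-x,P[...,1]-y)<.055)&(P[...,2]>.007)&(P[...,2]<.17)
        z=P[...,2][m]; top=np.percentile(z,97) if len(z) else 0
        mt=m&(abs(P[...,2]-np.clip(top,0,h+.01))<.008); q=P[mt]
        if len(q)<5: print(l,n,"few",len(q),top);continue
        lo,hi=np.percentile(q[:,:2],2,0),np.percentile(q[:,:2],98,0)
        print(l,n,"top",round(top,3),"max",z.max().round(3),"mid",((lo+hi)/2).round(4),"ext",(hi-lo).round(3),len(q))
# obstacles near amber
for n in S:
    P=C[n];m=(S[n]["z_map"]>0)&(P[...,0]>.40)&(P[...,0]<.68)&(P[...,1]>-.25)&(P[...,1]<.5)&(P[...,2]>.14)&(P[...,2]<.8)
    q=P[m]; H={}
    for p in q: H.setdefault((round(p[0]/.04)*4,round(p[1]/.04)*4),[]).append(p[2])
    print(n,{k:(round(min(v),2),round(max(v),2),len(v)) for k,v in sorted(H.items()) if len(v)>3})
E
```

```text
red_cap_jar top top 0.098 max 0.1 mid [0.5535 0.0616] ext [0.048 0.046] 196
red_cap_jar scene top 0.095 max 0.096 mid [0.5495 0.0622] ext [0.047 0.048] 193
black_cap_bottle top top 0.127 max 0.131 mid [0.4533 0.2463] ext [0.029 0.029] 92
black_cap_bottle scene top 0.125 max 0.128 mid [0.4507 0.2464] ext [0.031 0.03 ] 122
white_cap_bottle top top 0.143 max 0.147 mid [0.552  0.4182] ext [0.032 0.028] 100
white_cap_bottle scene top 0.14 max 0.143 mid [0.5495 0.4186] ext [0.033 0.033] 154
amber_bottle top top 0.129 max 0.136 mid [0.5896 0.1748] ext [0.058 0.067] 71
amber_bottle scene top 0.126 max 0.134 mid [0.5914 0.1691] ext [0.052 0.076] 134
tray_red top top 0.021 max 0.024 mid [0.4243 0.1256] ext [0.09  0.081] 106
tray_red scene top 0.018 max 0.02 mid [0.4213 0.1257] ext [0.092 0.081] 210
tray_green top top 0.022 max 0.025 mid [0.5753 0.3044] ext [0.084 0.083] 110
tray_green scene top 0.018 max 0.021 mid [0.5733 0.303 ] ext [0.087 0.085] 203
tray_white top top 0.021 max 0.025 mid [0.4256 0.3931] ext [0.098 0.087] 115
tray_white scene top 0.02 max 0.023 mid [0.4247 0.3932] ext [0.1  0
[... 4367 characters left out ...]
 np.float64(0.75), 106), (64, 48): (np.float64(0.52), np.float64(0.54), 48), (68, -20): (np.float64(0.75), np.float64(0.77), 36), (68, -16): (np.float64(0.77), np.float64(0.79), 34), (68, -12): (np.float64(0.52), np.float64(0.53), 27), (68, -4): (np.float64(0.68), np.float64(0.7), 78), (68, 0): (np.float64(0.68), np.float64(0.7), 62), (68, 8): (np.float64(0.33), np.float64(0.8), 1270), (68, 12): (np.float64(0.46), np.float64(0.8), 369), (68, 16): (np.float64(0.53), np.float64(0.79), 15), (68, 20): (np.float64(0.71), np.float64(0.8), 35), (68, 36): (np.float64(0.76), np.float64(0.76), 22), (68, 40): (np.float64(0.74), np.float64(0.77), 109), (68, 44): (np.float64(0.34), np.float64(0.53), 55)}
```

```bash
cat >> h.py <<'E'
from scipy.optimize import least_squares
RI=dict(tray_red=(39,43),tray_green=(40,44),tray_white=(43,47),tray_blue=(34,38))
E
python3 - <<'E'
from h import *
S={n:vision.snapshot(n) for n in("top","scene")}
C={n:cloud(s) for n,s in S.items()}
tr=dict(tray_red=(.4228,.1256),tray_green=(.574,.3037),tray_white=(.425,.393),tray_blue=(.446,-.008))
for l,(x,y) in tr.items():
    for n,zz in (("top",.021),("scene",.018)):
        P=C[n][S[n]["z_map"]>0]; q=P[(np.hypot(P[:,0]-x,P[:,1]-y)<.06)&(P[:,2]>.013)&(P[:,2]<.028)]
        r=np.mean(RI[l])/1e3
        f=least_squares(lambda c:np.hypot(q[:,0]-c[0],q[:,1]-c[1])-r,(x,y),loss="soft_l1",f_scale=.001)
        print(l,n,f.x.round(4),len(q))
# amber cap
for n in S:
    P=C[n];m=(S[n]["z_map"]>0)&(np.hypot(P[...,0]-.567,P[...,1]-.179)<.09)&(P[...,2]>.085)&(P[...,2]<.3)
    col=S[n]["color"][m]; q=P[m]
    G={}
    for p,c in zip(q,col): G.setdefault((round(p[0],2),round(p[1],2)),[]).append((p[2],*c))
    print(n); [print(k,np.mean(v,0).round(3)[0],np.mean(v,0).round(0)[1:].astype(int),len(v)) for k,v in sorted(G.items())]
    m=(S[n]["z_map"]>0)&(P[...,0]>.5)&(P[...,0]<.66)&(P[...,1]>-.2)&(P[...,1]<.56)&(P[...,2]>.15)&(P[...,2]<.7)
    q=P[m]; G={}
    for p in q: G.setdefault((round(p[1]/.04)*4,round(p[2]/.05)*5),[]).append(p[0])
    print("minx by y,z cm",{k:round(float(min(v)),3) for k,v in sorted(G.items()) if len(v)>2})
P=C["scene"];m=(S["scene"]["z_map"]>0)&(np.hypot(P[...,0]-.17,P[...,1]+.497)<.2)&(P[...,2]>.1)
q=P[m]
for z in np.arange(.2,.9,.04):
    k=q[abs(q[:,2]-z)<.02]
    if len(k): print("arm z",round(z,2),k.min(0).round(2),k.max(0).round(2))
E
```

```text
tray_red top [0.4274 0.1259] 102
tray_red scene [0.4253 0.1255] 151
tray_green top [0.5749 0.3041] 120
tray_green scene [0.5729 0.3031] 152
tray_white top [0.43   0.3933] 121
tray_white scene [0.429 0.393] 267
tray_blue top [ 0.4502 -0.0078] 102
tray_blue scene [ 0.4482 -0.0095] 119
top
(np.float64(0.56), np.float64(0.18)) 0.096 [102  87  72] 7
(np.float64(0.56), np.float64(0.19)) 0.101 [99 90 78] 8
(np.float64(0.56), np.float64(0.2)) 0.1 [96 73 55] 3
(np.float64(0.57), np.float64(0.16)) 0.117 [122 124 109] 2
(np.float64(0.57), np.float64(0.17)) 0.111 [106  97  86] 10
(np.float64(0.57), np.float64(0.18)) 0.102 [115 108  96] 10
(np.float64(0.57), np.float64(0.19)) 0.104 [121 112 100] 9
(np.float64(0.57), np.float64(0.2)) 0.101 [109  96  82] 8
(np.float64(0.58), np.float64(0.13)) 0.122 [120 119 107] 3
(np.float64(0.58), np.float64(0.17)) 0.119 [121 122 110] 7
(np.float64(0.58), np.float64(0.18)) 0.108 [117 110  97] 11
(np.float64(0.58), np.float64(0.19)) 0.104 [116 108  96] 9
(np.float64(0.58), np.float64(0.2)) 0.102 [109  91  74] 7
(np.float64(0.59), np.float64(0.13)) 0.123 [121 122 1
[... 6086 characters left out ...]
: 0.616, (20, 65): 0.626, (20, 70): 0.627, (40, 50): 0.6, (44, 40): 0.604, (44, 50): 0.567, (44, 55): 0.567, (48, 50): 0.574, (48, 55): 0.574, (52, 15): 0.629, (52, 50): 0.619, (56, 15): 0.63}
arm z 0.24 [ 0.14 -0.46  0.23] [ 0.16 -0.43  0.26]
arm z 0.28 [ 0.11 -0.54  0.26] [ 0.22 -0.4   0.3 ]
arm z 0.32 [ 0.1  -0.58  0.3 ] [ 0.23 -0.4   0.34]
arm z 0.36 [ 0.13 -0.5   0.34] [ 0.2  -0.44  0.38]
arm z 0.4 [ 0.12 -0.52  0.38] [ 0.2  -0.43  0.42]
arm z 0.44 [ 0.13 -0.51  0.42] [ 0.21 -0.45  0.46]
arm z 0.48 [ 0.13 -0.52  0.46] [ 0.22 -0.45  0.5 ]
arm z 0.52 [ 0.1  -0.51  0.5 ] [ 0.22 -0.45  0.54]
arm z 0.56 [ 0.08 -0.52  0.54] [ 0.2  -0.3   0.58]
arm z 0.6 [ 0.08 -0.42  0.58] [ 0.2  -0.31  0.6 ]
```

```bash
python3 - <<'E'
from h import *
a=vision.snapshot("scene"); b=vision.snapshot("top")
def im(s,box,k):
    x=s["color"][box[1]:box[3],box[0]:box[2],::-1]; return cv2.resize(x,k,interpolation=cv2.INTER_CUBIC)
cv2.imwrite("pics/crop3.png",np.hstack([im(a,(250,250,330,330),(400,400)),im(b,(270,195,330,255),(400,400))]))
for s in(a,b):
  for p in ((.572,.188,.103),(.572,.172,.103),(.572,.188,0),(.587,.188,.103)): print(proj(s,p).round(1))
for n,s in(("scene",a),("top",b)):
    P=cloud(s);m=(s["z_map"]>0)&(P[...,0]>.5)&(P[...,0]<.66)&(P[...,1]>0.02)&(P[...,1]<.14)&(P[...,2]>.3)&(P[...,2]<.6)
    q=P[m]
    for z in np.arange(.32,.6,.03):
        k=q[abs(q[:,2]-z)<.015]
        if len(k)>2: print(n,round(z,2),k.min(0).round(3),k.max(0).round(3),len(k))
E
```

```text
[294.3 293. ]
[298.8 290.4]
[295.6 320.1]
[290.9 290.4]
[297.5 241.4]
[302.8 241.6]
[298.7 245.9]
[297.7 236.5]
scene 0.35 [0.644 0.091 0.362] [0.654 0.096 0.364] 5
scene 0.38 [0.593 0.085 0.366] [0.659 0.097 0.381] 74
scene 0.5 [0.659 0.076 0.497] [0.66  0.086 0.507] 3
scene 0.53 [0.589 0.08  0.526] [0.659 0.139 0.545] 153
scene 0.56 [0.59  0.085 0.545] [0.646 0.135 0.555] 148
top 0.38 [0.595 0.089 0.366] [0.659 0.095 0.383] 75
top 0.53 [0.591 0.079 0.525] [0.66  0.139 0.545] 129
top 0.56 [0.591 0.085 0.545] [0.65  0.134 0.557] 218
```

View pics/crop3.png

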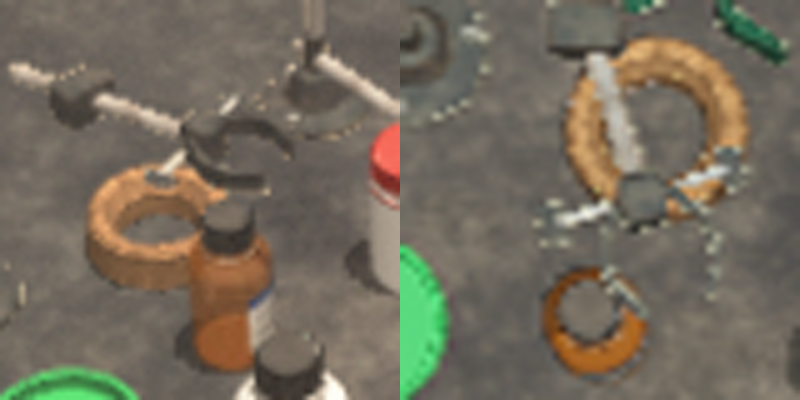

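The crop shows a lab clamp whose left jaw, at about z 0.115, runs diagonally behind and right of the amber cap (right panel, jaw (605,270)→(645,315), cap (588,308)). I'll close the fingers parallel to that jaw, at about 42° azimuth. I'll then slide the bottle out to the front left before lifting. The black-cap bottle goes first.

```bash
cat >> h.py <<'E'
from scipy.spatial.transform import Rotation as Ro
def rpy(xy,a=None,tilt=0):
    """tool down, closing along azimuth a (deg; None: tangential), wrist leaning to the robot by tilt"""
    th=np.arctan2(xy[1],xy[0]) if a is None else np.radians(a-90)
    r=np.array([np.cos(th),np.sin(th),0]); y=np.array([-r[1],r[0],0]); T=np.radians(tilt)
    z=r*np.sin(T)-np.array([0,0,np.cos(T)])
    c=[]
    for s in(1,-1):
        o=Ro.from_matrix(np.c_[np.cross(s*y,z),s*y,z]).as_euler("xyz",degrees=True)
        c.append(o)
    return c
def tcp(g,o):  # TCP for a grasp point
    return np.asarray(g,float)+.019*Ro.from_euler("xyz",o,degrees=True).as_matrix()[:,2]
def choose(g,a=None,tilt=0):
    best=None;q0=np.array(robot.get_obs()["joint_pos"])
    for o in rpy(g,a,tilt):
        q=solver.ik(tcp(g,o),o)
        if q is not None and (best is None or abs(np.array(q)-q0).max()<best[0]): best=(abs(np.array(q)-q0).max(),o,q)
    return best
def st(m=""):
    o=robot.get_obs(); print(m,"t",round(o["t"],1),"tcp",np.round(o["tcp_pos"],4),"w",round(o["gripper_width"],4),"gf",np.round(o["grip_force"],1),"F",np.round(o["wrist_force"],1),"q",np.round(o["joint_pos"],0))
E
python3 - <<'E'
from h import *
s=vision.snapshot("top");P=cloud(s);q=P[s["z_map"]>0]
for r in(.05,.1,.15,.2):
    k=q[(np.hypot(q[:,0]-.17,q[:,1]+.497)<r)]; print(r,k[:,2].max())
for z in np.arange(.3,.8,.05):
    k=q[(abs(q[:,2]-z)<.025)&(np.hypot(q[:,0]-.17,q[:,1]+.497)<.2)]
    if len(k): print(round(z,2),k.min(0).round(2),k.max(0).round(2))
for n,g,a,t in (("blk",(.452,.2463,.113),None,0),("green",(.574,.3036,.117),None,0),("jar",(.5515,.062,.083),None,12),("red",(.4263,.1257,.087),None,12),("wh",(.551,.4184,.128),None,12),("whT",(.4295,.393,.132),None,12),("amb",(.5705,.186,.096),42,0),("blue",(.449,-.0087,.1),42,0),("blue",(.449,-.0087,.1),None,0)):
    for o in rpy(g,a,t):
        q=solver.ik(tcp(g,o),o); print(n,np.round(o,0),None if q is None else np.round(q,0))
E
```

```text
0.05 0.5929999176711505
0.1 0.5935672302224292
0.15 0.6422856626587583
0.2 0.6748675217322051
0.3 [ 0.12 -0.57  0.28] [ 0.23 -0.4   0.32]
0.35 [ 0.13 -0.59  0.33] [ 0.23 -0.4   0.37]
0.4 [ 0.18 -0.5   0.38] [ 0.21 -0.44  0.42]
0.45 [ 0.13 -0.5   0.43] [ 0.21 -0.46  0.47]
0.5 [ 0.12 -0.48  0.48] [ 0.23 -0.45  0.52]
0.55 [ 0.1  -0.53  0.53] [ 0.24 -0.31  0.57]
0.6 [ 0.08 -0.52  0.58] [ 0.23 -0.3   0.62]
0.65 [ 0.08 -0.39  0.63] [ 0.21 -0.3   0.67]
blk [-180.    0. -151.] [ 20.  27.  99.  -0.  54. -99.]
blk [180.   0.  29.] [20. 27. 99. -0. 54. 81.]
green [-180.    0. -152.] [ 21.  39.  76.  -0.  65. -97.]
green [180.   0.  28.] [21. 39. 76. -0. 65. 83.]
jar [-180.   12. -174.] [  -3.   28.  105.    3.   35. -101.]
jar [180. -12.   6.] [ -3.  28. 105.   3.  35.  79.]
red [-180.   12. -164.] [   5.   19.  121.    5.   28. -106.]
red [180. -12.  16.] [  5.  19. 121.   5.  28.  74.]
wh [-180.   12. -143.] [ 30.  37.  79.   2.  52. -98.]
wh [180. -12.  37.] [30. 37. 79.  2. 52. 82.]
whT [-180.   12. -138.] [  34.   27.   98.    3.   44. -100.]
whT [180. -12.  42.] [34. 27. 98.  3. 44. 80.]
amb [-180.    0.  132.] [ 11.  36.  86.  -0.  58. -31.]
amb [180.   0. -48.] [ 11.  36.  86.  -0.  58. 149.]
blue [-180.    0.  132.] [-11.  23. 110.  -0.  47. -53.]
blue [180.   0. -48.] [-11.  23. 110.  -0.  47. 127.]
blue [180.   0. 179.] [ -11.   23.  110.    0.   47. -100.]
blue [180.   0.  -1.] [-11.  23. 110.  -0.  47.  80.]
```

```bash
cat >> h.py <<'E'
def pick(g,op,eff,a=None,tilt=12,up=.05,off=(0,0)):
    _,o,q=choose(g,a,tilt); off=np.array([*off,0.])
    t=tcp(g,o); grip(op); robot.goto(t+off+[0,0,up],o); robot.line_to(t+off,vel=.1)
    if off.any(): robot.line_to(t,vel=.06)
    grip(0.0,eff); st("gripped"); return t,o
def place(g,o,dz=.004,lift=.03,op=.02,up=.06):
    t=tcp(g,o); w=robot.get_obs()["gripper_width"]
    robot.line_to(t+[0,0,dz+.012],vel=.12)
    hit=robot.line_to(t+[0,0,dz-.002],vel=.03,guard=4); st(f"down hit={hit}")
    grip(w+op); robot.dwell(.2); robot.line_to(t+[0,0,up],vel=.12); st("left")
E
python3 - <<'E'
from h import *
for n,g,a,t in (("amb",(.5705,.186,.102),52,20),("blue",(.449,-.0087,.106),52,20),("blue",(.449,-.0087,.106),100,20)):
    for o in rpy(g,a,t):
        q=solver.ik(tcp(g,o),o); print(n,np.round(o,0),None if q is None else np.round(q,0))
o=rpy((.13,-.36))
robot.line_to([.12,-.36,.27],vel=.2)
for x,y in((.355,-.14),(.36,.12)):
    b=choose((x,y,.27)); robot.goto(tcp((x,y,.27),b[1]),b[1]); st()
t,o=pick((.452,.2463,.121),.06,20)
robot.line_to(t+[0,0,.035],vel=.1); st("lifted")
E
```

```text
amb [180.  20. 142.] [ 19.  32.  95. -24.  44. -17.]
amb [180. -20. -38.] [ 19.  32.  95. -24.  44. 163.]
blue [180.  20. 142.] [ -3.  18. 122. -26.  26. -33.]
blue [180. -20. -38.] [ -3.  18. 122. -26.  26. 147.]
blue [-180.   20. -170.] [ -17.   16.  125.   23.   23. -137.]
blue [180. -20.  10.] [-17.  16. 125.  23.  23.  43.]
 t 3.9 tcp [ 0.3551 -0.1405  0.2508] w 0.0914 gf 0.0 F [-0.7  0.6  0.2] q [ -33.    3.  105.   -0.   72. -101.]
 t 4.9 tcp [0.3604 0.1192 0.251 ] w 0.0917 gf 0.0 F [-0.3  0.3  0.8] q [   7.    3.  105.   -0.   72. -102.]
gripped t 7.5 tcp [0.4559 0.2482 0.1029] w 0.0347 gf 20.0 F [ 0.3 -0.5  3.3] q [  19.   22.  109.    3.   38. -102.]
lifted t 8.0 tcp [0.4549 0.2481 0.1369] w 0.035 gf 19.8 F [ 0.5 -0.1 -3.1] q [  19.   19.  106.    3.   43. -102.]
```

```bash
python3 - <<'E'
from h import *
o=robot.get_obs()["tool_rot"]; print(np.round(o,1))
o=rpy((.452,.2463),None,12)[0]
g=(.574,.3036,.121)
robot.line_to(tcp(g,o)+[0,0,.035],vel=.12)
place(g,o)
st()
s=vision.snapshot("top"); save(s,"p1",(220,195,340,285),6)
E
```

```text
[ 180.    11.9 -151.4]
down hit=True t 10.0 tcp [0.5779 0.3053 0.1067] w 0.0348 gf 20.6 F [ 0.5 -1.4  5. ] q [  20.   33.   87.    2.   48. -100.]
left t 11.4 tcp [0.5771 0.3053 0.1618] w 0.0548 gf 0.0 F [-0.3 -0.6  0.4] q [ 20.  30.  83.   2.  56. -99.]
 t 11.4 tcp [0.5771 0.3053 0.1618] w 0.0548 gf 0.0 F [-0.3 -0.6  0.4] q [ 20.  30.  83.   2.  56. -99.]
```

View pics/p1.png

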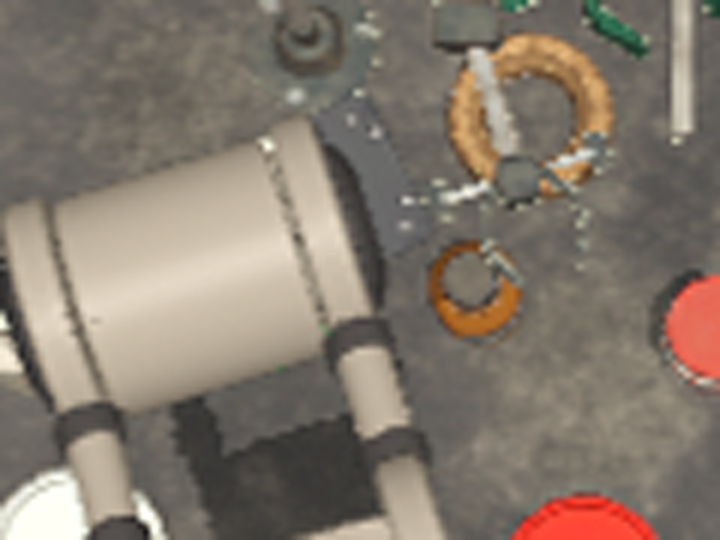

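Black-cap bottle is down at the expected height, though the wrist hides it. The amber cap (475,280 in the crop) still stands beside the jaw, as measured. Next: amber.

```bash
python3 - <<'E'
from h import *
robot.line_to([.46,.25,.2],vel=.2)
s=vision.snapshot("scene"); save(s,"p2",(220,250,380,370),5)
t,o=pick((.5705,.186,.102),.039,20,a=52,tilt=20,up=.045,off=(-.0142,.0111))
s=vision.snapshot("scene"); save(s,"p3",(220,230,380,350),5)
E
```

```text
gripped t 15.5 tcp [0.5758 0.1823 0.0844] w 0.0299 gf 20.7 F [0.2 1.8 1.8] q [ 19.  32.  95. -24.  44. -17.]
```

View pics/p3.png

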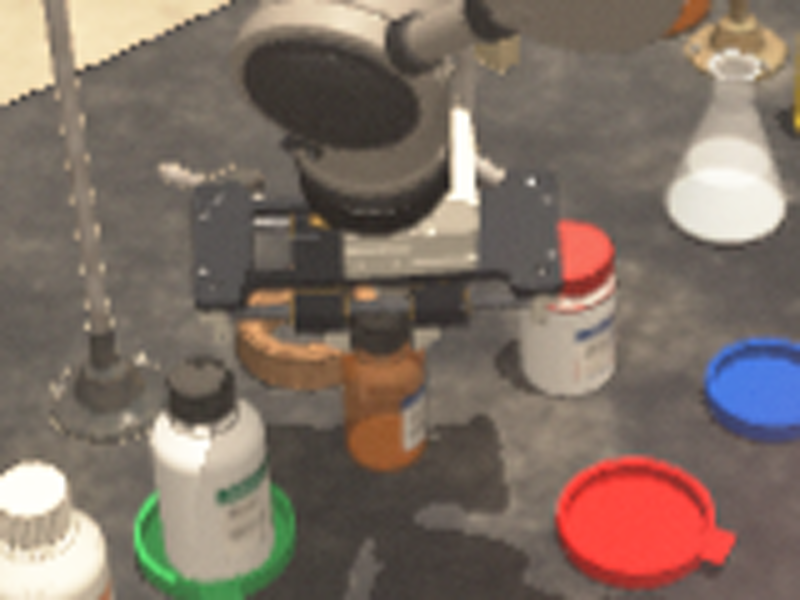

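View pics/p2.png

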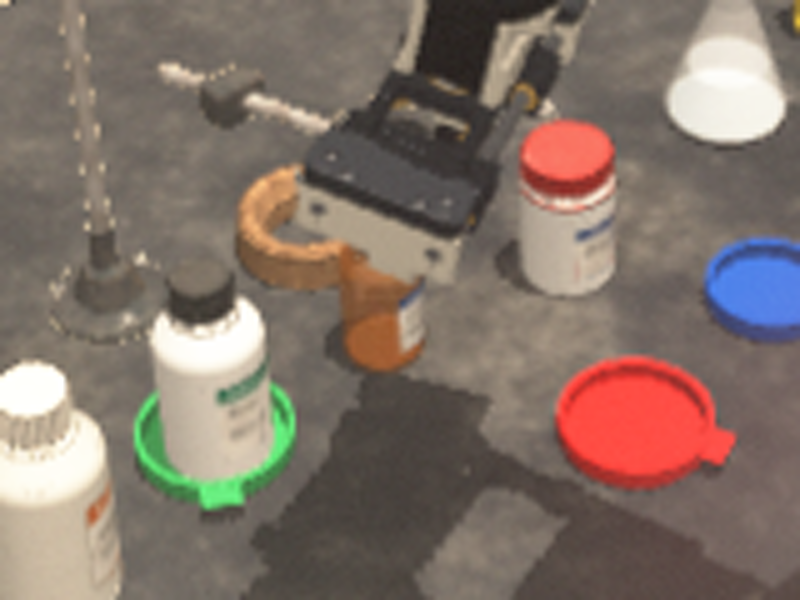

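The green-label bottle stands centred in the green tray (215,430 in the first crop). The amber bottle is gripped by its cap at a width of 29.9 mm and is still upright. Sliding it out to the front left from under the jaw before lifting.

```bash
python3 - <<'E'
from h import *
o=min(rpy((0,0),52,20),key=lambda o:Ro.from_euler("xyz",o-0,degrees=True).__mul__(Ro.from_euler("xyz",robot.get_obs()["tool_rot"],degrees=True).inv()).magnitude())
g=np.array([.5705,.186,.102]);t=tcp(g,o); print(o)
robot.line_to(t+[0,0,.004],vel=.03)
robot.line_to(t+[-.04,.031,.004],vel=.08); st("out")
robot.line_to(t+[-.07,.015,.055],vel=.12)
b=(.449,-.0087,.102)
robot.line_to(tcp(b,o)+[0,0,.055],vel=.15); st("over")
place(b,o)
c=choose((.42,.03,.24),None,12); robot.line_to(robot.get_obs()["tcp_pos"]+np.array([-.05,0,.06]),vel=.15)
t,o=pick((.5515,.062,.094),.075,20,tilt=15,up=.05)
robot.line_to(t+[0,0,.035],vel=.1); st("jar up")
s=vision.snapshot("scene"); save(s,"p4",(240,230,440,380),4)
E
```

```text
[180.  20. 142.]
out t 16.7 tcp [0.5358 0.2132 0.0883] w 0.0298 gf 20.5 F [ 0.2 -0.4 -1.5] q [ 24.  30.  98. -25.  45. -11.]
over t 18.9 tcp [ 0.4542 -0.0124  0.1392] w 0.0295 gf 20.5 F [-0.1 -0.4 -2.7] q [ -3.  12. 118. -20.  35. -41.]
down hit=True t 19.8 tcp [ 0.4548 -0.0127  0.0882] w 0.0301 gf 21.3 F [-0.5  0.4  3.6] q [ -3.  18. 122. -26.  26. -33.]
left t 21.2 tcp [ 0.4537 -0.0127  0.1438] w 0.0498 gf 0.0 F [-0.2 -0.5 -0. ] q [ -3.  11. 118. -19.  36. -41.]
gripped t 24.6 tcp [0.5568 0.0624 0.0761] w 0.0544 gf 20.0 F [-1.1 -1.   2.8] q [  -3.   26.  107.    4.   32. -103.]
jar up t 25.1 tcp [0.5559 0.0626 0.1102] w 0.0544 gf 19.9 F [-0.3  0.7 -2. ] q [  -3.   23.  105.    4.   37. -102.]
```

View pics/p4.png

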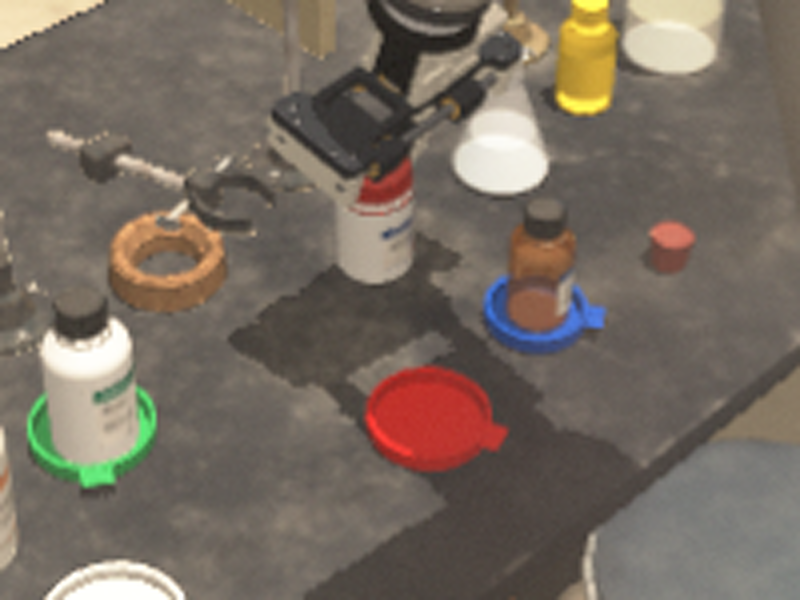

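The amber bottle stands in the blue tray (540,310), and the jar is lifted upright (375,235). The flask and bung are unmoved. Next: place the jar, then move the white-cap bottle.

```bash
python3 - <<'E'
from h import *
o=rpy((.5515,.062),None,15); R0=Ro.from_euler("xyz",robot.get_obs()["tool_rot"],degrees=True)
o=min(o,key=lambda x:(Ro.from_euler("xyz",x,degrees=True)*R0.inv()).magnitude())
g=(.4263,.1257,.094)
robot.line_to(tcp(g,o)+[0,0,.035],vel=.12); place(g,o)
robot.line_to([.40,.2,.24],vel=.2)
b=choose((.41,.33,.24),None,15); robot.goto(tcp((.41,.33,.24),b[1]),b[1])
t,o=pick((.551,.4184,.137),.06,30,tilt=15,up=.04)
robot.line_to(t+[0,0,.03],vel=.1); st("wh up")
g=(.4295,.393,.137)
robot.line_to(tcp(g,o)+[0,0,.03],vel=.12); place(g,o)
robot.line_to([.36,.28,.26],vel=.2)
b=choose((.36,.12,.3),None,0); robot.goto(tcp((.36,.12,.3),b[1]),b[1]); robot.goto(*(lambda b:(tcp((.34,-.12,.35),b[1]),b[1]))(choose((.34,-.12,.35),None,0)))
robot.dwell(.5); st()
s=vision.snapshot("scene"); save(s,"p5",(190,220,430,400),3.3)
s=vision.snapshot("top"); save(s,"p6",(180,210,420,320),3.3)
P=cloud(s);T=dict(red=(.4263,.1257,.092),green=(.574,.3036,.124),white=(.4295,.393,.14),blue=(.449,-.0087,.103))
for n in("top","scene"):
    s=vision.snapshot(n);P=cloud(s)[s["z_map"]>0]
    for k,(x,y,h) in T.items():
        q=P[(np.hypot(P[:,0]-x,P[:,1]-y)<.045)&(abs(P[:,2]-h-.007)<.009)]
        if len(q)>5: print(n,k,((q.min(0)+q.max(0))/2-[x,y,0]).round(4),len(q))
E
```

```text
down hit=True t 27.2 tcp [0.4318 0.126  0.0799] w 0.0546 gf 20.0 F [-0.5 -2.6  4.3] q [  7.  17. 122.  -0.  25. -90.]
left t 28.5 tcp [0.4308 0.1262 0.1353] w 0.0742 gf 0.0 F [0.1 0.5 0.7] q [  7.  11. 118.  -0.  36. -90.]
gripped t 32.2 tcp [0.5553 0.4215 0.1192] w 0.0367 gf 30.0 F [ 0.3 -0.2  3. ] q [ 30.  35.  81.   2.  49. -99.]
wh up t 32.7 tcp [0.5544 0.4212 0.1479] w 0.0375 gf 30.0 F [ 0.2  0.5 -5.5] q [ 30.  33.  80.   2.  52. -98.]
down hit=True t 34.5 tcp [0.4341 0.3961 0.1231] w 0.0367 gf 30.0 F [ 0.6 -1.6  4.5] q [ 35.  25. 100.   1.  41. -93.]
left t 35.9 tcp [0.433  0.3957 0.1781] w 0.0572 gf 0.0 F [ 0.3 -0.2  0.1] q [ 35.  21.  95.   1.  49. -93.]
 t 39.0 tcp [ 0.3401 -0.1198  0.331 ] w 0.0568 gf 0.0 F [-0.2  0.2 -1.2] q [ -32.   -2.   97.    0.   85. -102.]
top red [0.001  0.0015 0.0989] 243
top green [4.00e-04 1.00e-04 1.31e-01] 97
top white [ 0.0012 -0.0012  0.1454] 114
top blue [0.0021 0.0005 0.1077] 71
scene red [-0.0009 -0.0003  0.0953] 240
scene green [-0.0037 -0.0016  0.1267] 108
scene white [ 0.0017 -0.001   0.1427] 166
scene blue [ 0.0003 -0.0012  0.106 ] 66
```

View pics/p5.png

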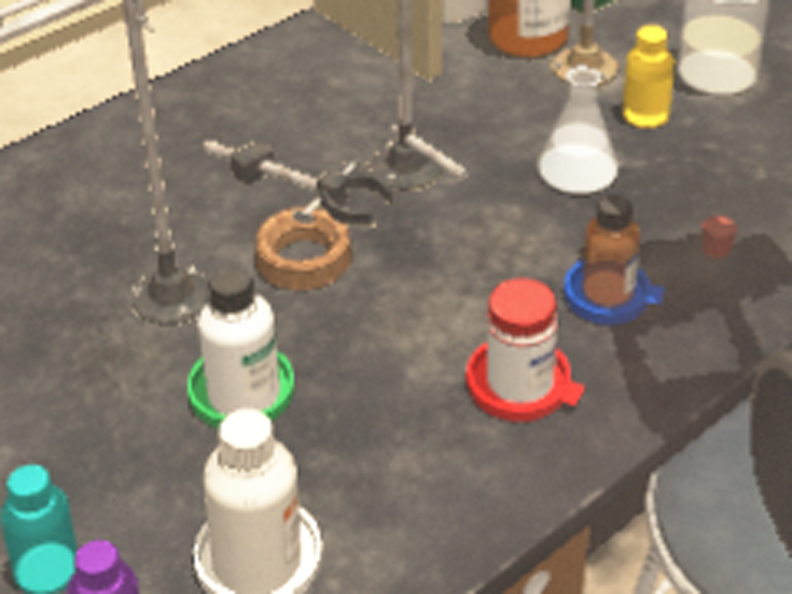

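View pics/p6.png

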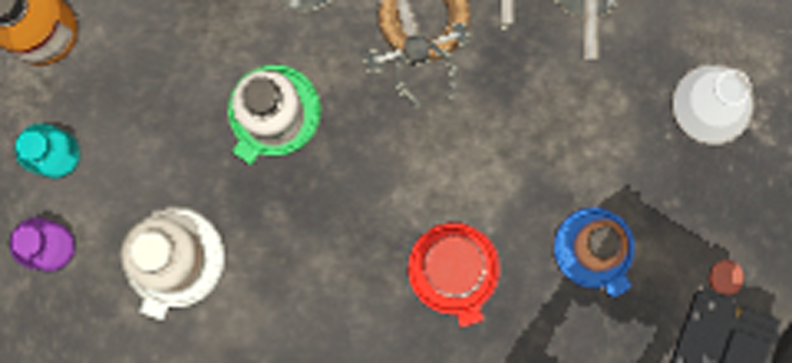

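All four containers stand upright and centred in their trays: green (240,350), white (252,510), red (522,345) and blue (612,255) in the scene crop. Cap offsets from the tray centres are under 5 mm, and the bung and flask are where they were.

```bash
python3 -c "
from h import *
print(robot.sign_off())"
```

```text
the job is handed in; nothing more can be done
None
```

All four containers stand upright in their own trays, each within about 5 mm of the tray's centre; the bung and flask look unmoved, and the job was handed in at about 39 s on the robot's clock.

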